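# Turn and stack a sample tote

## Task

Lift the empty sample tote by its post, turn it half a turn so that its yellow rim lies over the plain end of the loaded tote on the stand, and stack it there instead of nesting it: all four feet seated fully home in the rail pockets, level and let go. The loaded tote is not parked exactly in the middle of its stand, so first rest the feet lightly on its rails about 25 mm to one side of the stand's middle, clear of the pockets, and slide along from there until they drop in, then press down with about 20 N for half a second to seat them before letting go; no dropping or hard shoving, and leave the other things on the bench alone.

Things in the scene. Friction and masses are not known exactly. Their poses are not given: they have to be found in the camera images.
- stand: Fixed low aluminium stand, 310 (x) x 190 (y) x 34 mm, carrying the loaded LOWER TOTE (grey, blue rails, 252 x 180 x 95 mm, amber jars inside). Origin: centre of its underside, at bench level; x along it to its yellow-strip end, z up. Lower tote: axes parallel to the stand's, yellow rim at +x, underside 20 mm up, centred in y, but in x parked up to 18 mm off centre either way (not measured), too stiff to shift.
- rails_mid (a point): Point on the stand's centre line at the height of the lower tote's rail tops: 115 mm above the stand's origin. The rails run along x, flat, at |y| = 69 to 90 mm. In the lower tote's own frame each has two pockets centred at x = -85 and +30 mm, 20 mm long, 7 mm deep, closed outside at |y| = 85 mm, and two deep slots, 22 mm long, at x = -30 and +85 mm.
- seat_mid (a point): Point on the stand's centre line at the height of the pocket floors, 108 mm above the stand's origin: where the upper tote's origin is when stacked, give or take the lower tote's x offset. Play in the pockets: 2 mm in x, 3 mm in y, each way. Feet over the slots (yellow over yellow) would nest onto the jars; half a turn matches the pockets. Over 60 N between upper tote and lower tote or stand is rough handling.
- upper: Loose empty UPPER TOTE, grey with blue rails, 252 (x) x 180 (y) x 95 mm, 0.3 to 0.65 kg. Origin: centre of its underside, level with its feet's undersides; x to its yellow rim, z up. Four black feet stick out sideways at x = -30 and +85 mm, 16 mm long (x), reaching |y| = 82 mm, 12 mm high. Starts on the bench, yellow rim pointing roughly as the lower tote's does.
- upper_grip (a point): Grip point on the upper tote's square black lifting post, 105 mm above the tote's origin. The post is 28 x 28 mm, faces square to the tote's x and y axes, top at 120 mm (25 mm above the rim), free space of 50 mm or more all round it inside the tote.
- upper_yellow (a point): Middle of the upper tote's yellow rim: x = +121, z = 95 mm in the upper tote's frame.
- stand_yellow (a point): Middle of the yellow strip on the stand's +x end, 150 mm from its middle, 24 mm up. The opposite end is plain dark.
- jar_a: Bystander: amber sample jar, 56 dia x 85 tall, standing between the two totes, (mm). Leave it alone.
- bowl: Bystander: white cupping bowl, 90 dia x 50 (mm). Leave it alone.
- mug: Bystander: blue mug, 80 dia x 90 (mm). Leave it alone.
- scoop: Bystander: spoon-like scoop 170 long (mm). Leave it alone.
- brush: Bystander: cleaning brush 180 long (mm). Leave it alone.
- can_a: Bystander: green can 74 dia x 100 (mm). Leave it alone.
- can_b: Bystander: red can 74 dia x 100 (mm). Leave it alone.

How it is judged (in metres and radians):
On the way, in this order (a step that is already met when the one before it is completed fails the run):
1. the tote is lifted clear of the bench (height (world z) of upper above 0.06 m), for 0.2 s.
2. turned with its yellow rim towards the stand's plain end, the tote's feet rest on the rails, not yet in the pockets (more than 1 N) (x of upper_yellow in the frame of stand below -0.08 m and horizontal distance between upper and stand below 0.07 m and z of upper in the frame of stand above 0.113 m and contact force between upper and stand above 1 N), for 0.1 s.
3. seated in the pockets, the tote is pressed down: more than 10 N between it and the lower tote (z of upper in the frame of stand below 0.111 m and x of upper_yellow in the frame of stand below -0.08 m and contact force between upper and stand above 10 N), for 0.3 s.
At the end, for the whole second after the job is handed in: The upper tote stands at rest, stacked in the pockets: origin 105 to 111 mm above the stand's origin, within 26 mm of the stand's middle along it and 7 mm across it, yellow rim towards the stand's plain end, level within 0.03 rad and parallel to the stand within 0.08 rad (z of upper in the frame of stand between 0.105 and 0.111 m and x of upper in the frame of stand between -0.026 and 0.026 m and y of upper in the frame of stand between -0.007 and 0.007 m and x of upper_yellow in the frame of stand below -0.08 m and angle between upper's own z axis and vertical below 0.03 rad and angle between the x axis of upper and the x axis of stand, either way round below 0.08 rad and linear speed of upper below 0.01 m/s and angular speed of upper below 0.05 rad/s); the robot touches nothing.
It fails at once if rough handling: more than 60 N between the upper tote and the lower tote or its stand (contact force between upper and stand above 60 N).
It fails at once if a bystander is disturbed (moved more than 30 mm) (distance of any of jar_a, bowl, mug, scoop, brush, can_a, can_b from where it was at the start of the episode above 0.03 m).
It also fails if it takes over 61 s, if anything falls off the work surface, if the arm or the gripper's body presses on something with over 40 N, if the wrist force passes 120 N, or if a joint passes its speed limit or range.

## Robot

A 7-joint arm with a two-finger parallel gripper is mounted at the origin on the work surface. World frame = base frame: x ahead of the robot, y to its left, z up, the work surface at z = 0. Lengths are in mm, angles in rad, forces in N, time in s.
With the tool pointing down it reaches from about 400 to 875 mm from the base axis. Payload 4.4 kg.
Tool frame: the origin (TCP) lies at the very end of the fingers, on their centre line; the grasp point (between the pads) lies 19 mm behind it; y points along the fingers, x is the direction in which the jaws open and shut, and the axes are right-handed (so a half turn about y gives the same grasp; the last joint's range is limited). The gripper opens to 85 mm and grips with 20 to 120 N. Pads are 22 mm wide; open, the fingers measure 114 mm over their backs; the gripper's body (76 mm by 85 mm) begins 54 mm behind the grasp point. The pads swing forward as they close: fully open they stand 13 mm farther back than shut.
Start: joints at [1.247, 0.628, 0.038, 1.517, -0.027, 0.996, -0.02], TCP at [165.747, -628.527, 231.313] pointing down, gripper open.
Joint ranges: [-3.06, 3.06], [-0.37, 2.12], [-1.25, 1.32], [0.18, 2.47], [-1.1, 4.24], [0.23, 1.98], [-2.94, 2.94]. Speed limits (rad/s): [2.57, 2.57, 3.14, 3.14, 3.14, 3.14, 3.14].

## Interface

Orientations are given as [roll, pitch, yaw] about the fixed x, y, z axes, in that order (R = Rz(yaw) Ry(pitch) Rx(roll)).
In Python, from cell import ctrl, get_image, nets gives the robot as it stands. The module is installed in compiled form; this text tells all that it offers.
- The arm moves only by the tool step_arm, never from a script. Its argument "moves" is text: rows parted by semicolons, each of 7 numbers parted by spaces: the shift along the tool's x, y, z normalised to -1 to 1, where 1 is 0.05 m, then the turn, a rotation vector about the tool's x, y, z normalised to -1 to 1, where 1 is 0.12 rad, then the opening, from 0 (shut) to 1 (fully open). A call has 1 to 20 rows; each row shifts and turns the commanded pose from where the row before left it, along the tool's axes as they then stand; what a row does not reach is not made up. A row lasts 1/10 s, in which the tool goes at most 50 mm and 8.59 degrees, less where a joint would pass 70% of its speed; a pose out of reach is approached as far as the arm can. A call with a number of a shift or a turn outside -1 to 1 is refused whole. A call with a gripper value outside its range is refused whole. The fingers move at their own pace and stop on an object; the grip force is fixed at half the most. Time passes only in rows, so rows that do not move let the fingers close. It gives the time, the measured TCP pose, the force and the opening at its end, in the units of the state.
- ctrl.read_state(): the state, without advancing time (a new reading comes with each control period).
- get_image(name): name is "side" or "top" or "wrist"; returns a dict with "color" (400x640x3 uint8, blue, green, red), "vertical_fov" (degrees; the focal length in pixels is half the picture's height over the tangent of half this angle, whatever the lens; pixels are square), "cx", "cy" (the principal point, pixels), "R" (3x3) and "t" (3): a world point X has camera coordinates R X + t; the wrist camera has in their place "T_tool_cam" (4x4, takes a point from camera to tool coordinates, whose origin is the TCP and whose axes are the tool frame's). Camera axes: x right, y down, z forward; pixel columns grow to the right and rows downward; lengths in mm; the calibration is good to about 2 mm. The wrist camera is an equidistant fisheye: a pixel r from the principal point sees the ray r / f radians off the axis. A picture is of the moment at which its call begins: read the wrist's pose just before it. There is no depth.
- ctrl.finish_job(): hands the job in, once; it reports no verdict.
Trained networks look in a picture, given as the dict that the camera call returned (one of the last four; its "shot" number tells which), for a name from the list of things; names that differ only in an ending like _2 or _b are one class to them, and where a whole thing is asked for, a point or a joint stands for the part that bears it (a point fixed in the world has none). Each returns a list of dicts, best first, with "conf" (0 to 1); they miss things now and then, are a little off and sometimes report something else, mostly with a low value. They report only what shows in the picture. A call takes as long as a camera call.
- nets.find_in(picture, target): "position" ([x, y, z] in mm, in world coordinates, good to about 4 mm: the middle of the surface that is visible of it).
- nets.cut_out(picture, target): "pixels" (400x640 bool, what is visible of it).
- nets.place_of(picture, target): "position" ([x, y, z] in mm, in world coordinates, good to about 4 mm: a listed point, or the origin of a listed thing).
The state is a dict: "clock": time; "qpos": joint angles; "qd": joint speeds; "tau": joint torques, N m; "eef_pos": TCP position; "tool_rot": TCP orientation; "force": force on the tool from outside, world axes, zero at the start; "torque": the same for the moment, N m; "width": finger opening in mm.
Only numpy, scipy, OpenCV 4.12 (cv2) and the standard library are available. Lean on these libraries where they do the work, as an engineer would, in place of code of your own. Each camera call takes 0.05 s, during which the arm holds its last target.

## Working session

There is one attempt and no reset: what is moved stays moved. The work goes in short steps, Python scripts to look and compute and a tool call to move; the robot and the scene stay as the last step left them, time stands still between calls to the robot, and variables do not carry over. Pictures are saved under pics/ and viewed, and the job is handed in when it is done.

Besides the shell and the picture viewer there is one more tool, called after ">>>" by a JSON object that holds its "method" and its "body", one argument or row to a line. step_arm: Moves the arm, as the interface text tells. Scaled input: -1 to 1 covers 0.05 m each way for a shift and 0.12 rad each way for a turn. Its arguments: {"type":"object","properties":{"moves":{"type":"string"}},"required":["moves"]}

```bash
mkdir -p pics; cat > h.py <<'E'
import numpy as np, cv2
from cell import ctrl,get_image,nets
E
python3 - <<'E'
from h import *
s=ctrl.read_state(); print({k:np.round(v,3) for k,v in s.items()})
for n in ["top","side"]:
    im=get_image(n); cv2.imwrite(f"pics/{n}0.png",im["color"])
    print(n,np.round(im["R"],3).tolist(),im["t"],im["vertical_fov"])
    for t in ["upper","upper_grip","upper_yellow","stand","rails_mid","seat_mid","stand_yellow","jar_a","bowl","mug","scoop","brush","can_a"]:
        r=nets.place_of(im,t); print(t,[(np.round(q["position"]),round(q["conf"],2)) for q in r[:3]])
E
```

```text
{'clock': np.float64(0.0), 'qpos': array([ 1.247,  0.629,  0.038,  1.518, -0.027,  0.996, -0.02 ]), 'qd': array([ 0.   , -0.001,  0.001, -0.001,  0.   ,  0.   , -0.002]), 'tau': array([ 1.0000e-03, -5.6339e+01,  1.2260e+00, -1.9344e+01,  1.1000e-02,
        1.1000e-02,  0.0000e+00]), 'eef_pos': array([ 165.582, -627.902,  230.384]), 'tool_rot': array([-1.571,  0.002, -1.313]), 'force': array([-0.267,  0.422,  0.024]), 'torque': array([ 0.002,  0.017, -0.025]), 'width': np.float64(85.775)}
top [[-0.018, -1.0, -0.005], [-0.977, 0.018, -0.213], [0.213, 0.001, -0.977]] [  21.60098287  587.07861828 1697.68928616] 42.73771376132488
upper [(array([ 491., -220.,    0.]), 0.88), (array([598., 464.,   1.]), 0.62)]
upper_grip [(array([ 494., -225.,  103.]), 0.97)]
upper_yellow [(array([ 605., -257.,   92.]), 0.92)]
stand [(array([496., 178.,   2.]), 0.69)]
rails_mid [(array([495., 177., 117.]), 0.58)]
seat_mid [(array([498., 178., 108.]), 0.74)]
stand_yellow [(array([652., 165.,  23.]), 0.84), (array([499., 179., 108.]), 0.63)]
jar_a [(array([448.,  -8.,  -1.]), 0.82)]
bowl [(array([782.,  71.,
[... 425 characters left out ...]
-224.,    0.]), 0.92)]
upper_grip [(array([ 490., -220.,  108.]), 0.63)]
upper_yellow [(array([ 604., -256.,   94.]), 0.84), (array([499., 178.,  -0.]), 0.42)]
stand [(array([501., 182.,   1.]), 0.76)]
rails_mid [(array([497., 181., 114.]), 0.77)]
seat_mid [(array([504., 180., 108.]), 0.92), (array([646., 162.,  26.]), 0.29)]
stand_yellow [(array([648., 163.,  27.]), 0.74)]
jar_a [(array([453., -10.,  -2.]), 0.92)]
bowl [(array([786.,  75.,   2.]), 0.95), (array([418., 472.,  -1.]), 0.26)]
mug [(array([782., -93.,  -2.]), 0.6)]
scoop [(array([420., 473.,  -1.]), 0.62)]
brush [(array([ 417., -469.,    2.]), 0.56)]
can_a [(array([ 573., -502.,    2.]), 0.83), (array([599., 465.,  -0.]), 0.75)]
```

View pics/top0.png

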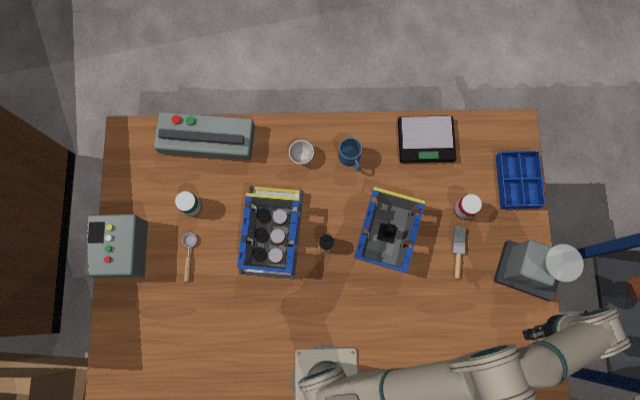

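View pics/side0.png

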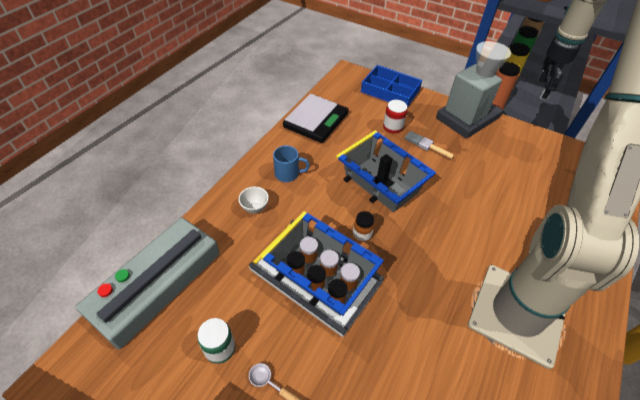

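The top view shows the upper tote at about (392,232), with its yellow rim up and to the right. The lower tote on the stand is at about (272,235), and the jar sits between them at (327,243). The side view agrees. I'll fit the poses and look closer at the lower tote.

```bash
cat >> h.py <<'E'
def proj(im,P):
    c=np.atleast_2d(P)@im["R"].T+im["t"]; f=200/np.tan(np.radians(im["vertical_fov"]/2))
    return np.c_[c[:,0]/c[:,2]*f+im["cx"],c[:,1]/c[:,2]*f+im["cy"]]
def W(x,y,yaw,P):
    P=np.atleast_2d(np.float64(P)); c,s=np.cos(yaw),np.sin(yaw)
    return np.c_[x+c*P[:,0]-s*P[:,1],y+s*P[:,0]+c*P[:,1],P[:,2]]
from scipy.spatial.transform import Rotation as Rn
def plan(target,yaw,n):
    """rows from the measured pose to target; pure vertical tool: world velocity + yaw rate constant"""
    s=ctrl.read_state(); p=np.array(s["eef_pos"]); r,pi,y0=s["tool_rot"]
    d=(np.array(target)-p)/n; dy=(yaw-y0)/n; rows=[]
    for i in range(n):
        y=y0+dy*i; R=Rn.from_euler("xyz",[-np.pi/2,0,y]).as_matrix()
        rows.append(np.r_[R.T@d/50,0,-dy/0.12,0])
    print("from",p,r,pi,y0); print(";\n".join(" ".join(f"{v:.3f}" for v in q) for q in rows))
E
python3 - <<'E'
from h import *
pts={"stand":(0,0,0),"rails_mid":(0,0,115),"seat_mid":(0,0,108),"stand_yellow":(150,0,24)}
up={"upper":(0,0,0),"upper_grip":(0,0,105),"upper_yellow":(121,0,95)}
from scipy.optimize import least_squares
ims={}
for D,g in((pts,(498,179,-.1)),(up,(491,-222,-.29))):
    obs=[]
    for n in["top","side","top","side"]:
        im=get_image(n); ims[n]=im
        for k in D:
            for q in nets.place_of(im,k)[:1]: obs.append((D[k],q["position"]))
    f=lambda v:np.concatenate([(W(*v,a)[0]-b)[:2] for a,b in obs])
    r=least_squares(f,g,loss="soft_l1",f_scale=5); print(r.x,np.round(np.abs(f(r.x)).reshape(-1,2),1).tolist())
    if D is pts: S=r.x
np.save("S.npy",S)
for n,(cx,cy,sc) in {"top":(270,232,8),"side":(320,270,5)}.items():
    im=get_image(n); big=None
    for off,col in((-18,(0,0,255)),(0,(0,255,0)),(18,(255,0,255))):
        pass
    w,h=50 if n=="top" else 78,36 if n=="top" else 58
    c=cv2.resize(im["color"][cy-h if n=="top" else cy-h:cy+h+20,cx-w:cx+w],None,fx=sc,fy=sc,interpolation=cv2.INTER_CUBIC)
    def dr(P,col,cl):
        q=((proj(im,W(*S,P))-[cx-w,cy-h]+.5)*sc).astype(int); cv2.polylines(c,[q.reshape(-1,1,2)],cl,col,1)
    dr([(155,95,34),(155,-95,34),(-155,-95,34),(-155,95,34)],(255,255,255),True)
    for off,col in((-18,(0,0,255)),(0,(0,255,0)),(18,(255,0,255))):
        for x in(126,-126): dr([(x+off,90,115),(x+off,-90,115)],col,False)
    cv2.imwrite(f"pics/{n}_z.png",c); print(c.shape)
E
```

```text
[ 4.98870982e+02  1.78320786e+02 -9.43870221e-02] [[2.0, 3.5], [1.8, 0.9], [2.3, 3.6], [1.6, 1.9], [2.2, 3.1], [6.0, 3.9], [0.6, 2.7], [0.7, 0.9], [2.5, 1.8], [1.6, 1.5], [4.5, 1.2], [1.7, 4.7], [0.2, 2.7], [0.5, 0.4], [1.0, 2.5]]
[ 4.90942001e+02 -2.22932316e+02 -2.91355437e-01] [[0.9, 2.0], [1.6, 2.5], [2.8, 2.9], [0.2, 1.1], [2.1, 1.8], [1.5, 3.3], [1.6, 0.6], [1.9, 1.8], [3.7, 2.0], [0.4, 3.2], [0.2, 1.3]]
(736, 800, 3)
(680, 780, 3)
```

```bash
python3 - <<'E'
import cv2
for n in("top","side"):
    c=cv2.imread(f"pics/{n}_z.png"); cv2.imwrite(f"pics/{n}_z2.png",c[:600])
E
```

```text
(no output)
```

View pics/top_z2.png

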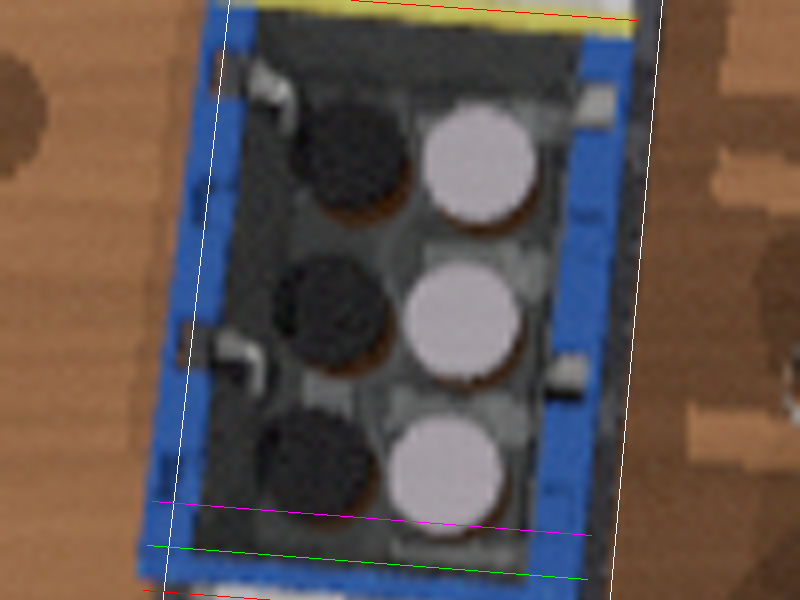

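View pics/side_z2.png

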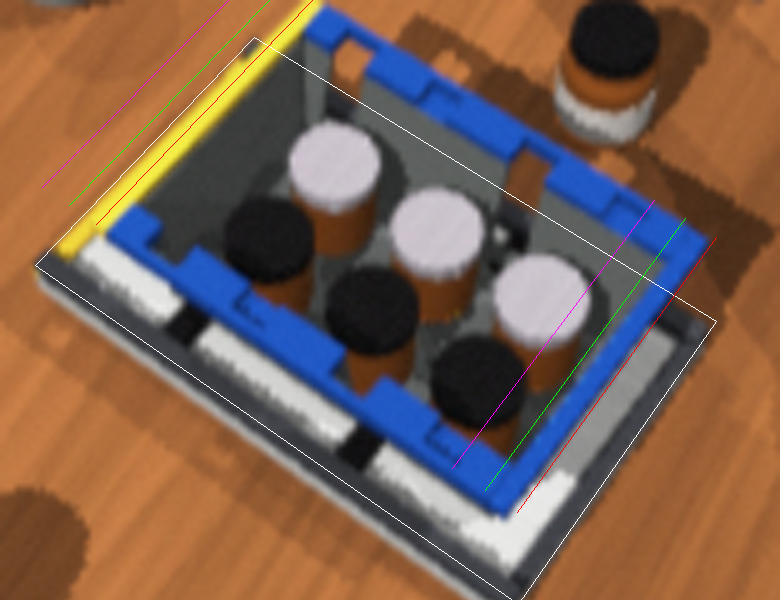

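```bash
python3 -c "
from h import *
plan((491,-223,230),-1.862,14)"
```

```text
from [ 165.76630457 -628.53653934  231.33620587] -1.5707553276675028 -5.296700309997959e-05 -1.3130025583076839
-0.442 0.002 0.597 0.000 0.327 0.000;
-0.465 0.002 0.579 0.000 0.327 0.000;
-0.487 0.002 0.561 0.000 0.327 0.000;
-0.509 0.002 0.541 0.000 0.327 0.000;
-0.530 0.002 0.521 0.000 0.327 0.000;
-0.550 0.002 0.499 0.000 0.327 0.000;
-0.569 0.002 0.478 0.000 0.327 0.000;
-0.587 0.002 0.455 0.000 0.327 0.000;
-0.604 0.002 0.432 0.000 0.327 0.000;
-0.621 0.002 0.407 0.000 0.327 0.000;
-0.636 0.002 0.383 0.000 0.327 0.000;
-0.651 0.002 0.358 0.000 0.327 0.000;
-0.664 0.002 0.332 0.000 0.327 0.000;
-0.677 0.002 0.305 0.000 0.327 0.000
```

The overlays are consistent. The blue plain-end edge lies between the 0 and −18 lines in both views, so the lower tote sits at roughly −12 mm along the stand. I'll start the slide on the +x side. First, over to the upper tote.

>>> {"method": "step_arm", "body": {
  "moves": "-0.44 0 0.60 0 0.327 0 0.8;-0.465 0 0.58 0 0.327 0 0.8;-0.487 0 0.56 0 0.327 0 0.8;-0.51 0 0.54 0 0.327 0 0.8;-0.53 0 0.52 0 0.327 0 0.8;-0.55 0 0.50 0 0.327 0 0.8;-0.57 0 0.48 0 0.327 0 0.8;-0.587 0 0.455 0 0.327 0 0.8;-0.604 0 0.432 0 0.327 0 0.8;-0.62 0 0.407 0 0.327 0 0.8;-0.636 0 0.383 0 0.327 0 0.8;-0.65 0 0.358 0 0.327 0 0.8;-0.664 0 0.332 0 0.327 0 0.8;-0.677 0 0.305 0 0.327 0 0.8;0 0 0 0 0 0 0.8;0 0 0 0 0 0 0.8"
}}

```text
clock: 4.9
eef_pos: [491.7, -222.3, 231.3]
tool_rot: [-1.571, -0.0, -1.86]
force: [0.4, -0.6, -0.0]
width: 68.3
```

```bash
python3 - <<'E'
from h import *
s=ctrl.read_state(); print(s["clock"],s["eef_pos"],s["tool_rot"],s["width"],s["force"])
im=get_image("wrist"); cv2.imwrite("pics/w1.png",im["color"]); print(im["T_tool_cam"],im["vertical_fov"],im["cx"],im["cy"])
for t in["upper","upper_grip","upper_yellow"]: print(t,[(np.round(q["position"],1),round(q["conf"],2)) for q in nets.place_of(im,t)[:2]])
E
```

```text
4.9 [ 491.73211808 -222.28713644  231.27717937] [-1.57084604e+00 -2.27542615e-04 -1.85957400e+00] 68.27107151257621 [ 0.42921074 -0.64119186 -0.0050139 ]
[[ 9.99999427e-01  9.50383431e-04  4.92701278e-04  5.44732769e-01]
 [-1.92151444e-04 -2.93421368e-01  9.55983192e-01 -1.41880196e+02]
 [ 1.05311967e-03 -9.55982739e-01 -2.93421018e-01  7.50601141e+01]
 [ 0.00000000e+00  0.00000000e+00  0.00000000e+00  1.00000000e+00]] 65.70646984690485 314.78978518189297 196.74068889717083
upper [(array([ 493.9, -222.7,    3.5]), 0.97), (array([ 605.8, -258. ,   95.9]), 0.65)]
upper_grip [(array([ 488.6, -221.7,  108. ]), 0.74), (array([501.5, 178.1,  -0. ]), 0.7)]
upper_yellow [(array([ 602.8, -256. ,   95.8]), 0.83), (array([453.6,  -3.9,  -1.1]), 0.41)]
```

View pics/w1.png

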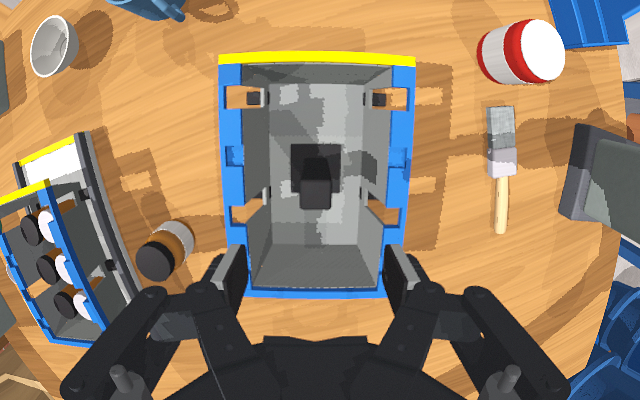

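The wrist view shows the post top at about (315,195), on the centre column. The yellow rim runs from (219,57) to (415,59), nearly level. I'll convert those pixels to positions.

```bash
cat >> h.py <<'E'
def wray(im,s,uv,z):
    f=200/np.tan(np.radians(im["vertical_fov"]/2)); out=[]
    Rt=Rn.from_euler("xyz",s["tool_rot"]).as_matrix(); T=im["T_tool_cam"]
    for u,v in uv:
        a,b=u-im["cx"],v-im["cy"]; r=np.hypot(a,b)+1e-9; th=r/f
        d=np.r_[np.sin(th)*a/r,np.sin(th)*b/r,np.cos(th)]
        d=Rt@T[:3,:3]@d; o=Rt@T[:3,3]+s["eef_pos"]; out.append(o+d*(z-o[2])/d[2])
    return np.array(out)
E
python3 - <<'E'
from h import *
s=ctrl.read_state(); im=get_image("wrist"); c=im["color"]
cv2.imwrite("pics/w1z.png",np.vstack([cv2.resize(c[35:90,210:425],None,fx=3.6,fy=3.6,interpolation=3),cv2.resize(c[135:215,210:425],None,fx=3.6,fy=3.6,interpolation=3)]))
hsv=cv2.cvtColor(c,cv2.COLOR_BGR2HSV); m=cv2.inRange(hsv,(22,120,120),(35,255,255)); m[:, :200]=0;m[:,430:]=0;m[:40]=0;m[90:]=0
cols=np.arange(228,408,4); top=[(u,np.nonzero(m[:,u])[0].min()-.5) for u in cols]; bot=[(u,np.nonzero(m[:,u])[0].max()+.5) for u in cols]
for e in(top,bot):
    P=wray(im,s,e,95); k=np.polyfit(P[:,1],P[:,0],1); print("normal yaw",-np.arctan(k[0]),P.mean(0))
print(wray(im,s,[(300,180),(331,180),(331,209),(300,209)],120))
E
```

```text
normal yaw -0.29745401926641446 [ 609.56824048 -262.44473911   95.        ]
normal yaw -0.2978416664976856 [ 599.36587262 -259.3676609    95.        ]
[[ 505.30814345 -216.79698381  120.        ]
 [ 497.75562417 -241.82024832  120.        ]
 [ 472.85433491 -234.71751423  120.        ]
 [ 480.62955186 -208.97832222  120.        ]]
```

View pics/w1z.png

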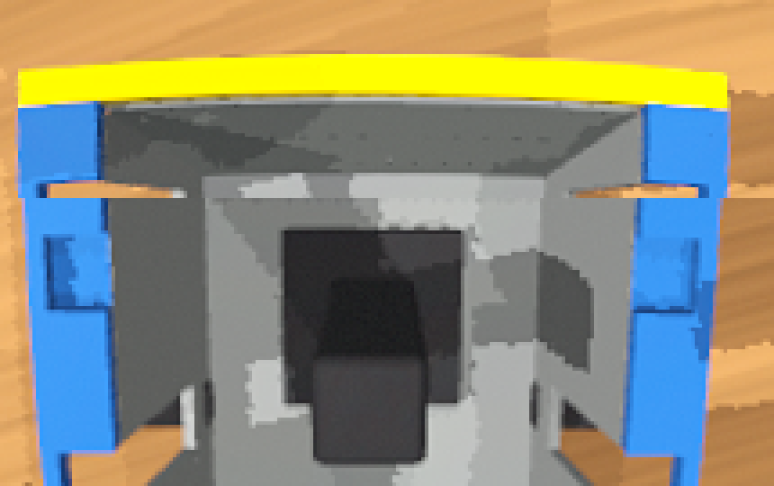

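```bash
python3 -c "
from h import *
plan((490,-224,82),-1.868,4)"
```

```text
from [ 490.46330596 -224.39997696  231.4193956 ] -1.5708355406134056 -0.0004677646663078239 -1.8647627533307833
-0.001 0.747 -0.003 0.000 0.007 0.000;
-0.001 0.747 -0.003 0.000 0.007 0.000;
-0.001 0.747 -0.003 0.000 0.007 0.000;
-0.001 0.747 -0.003 0.000 0.007 0.000
```

>>> {"method": "step_arm", "body": {
  "moves": "0 0.5 0 0 0.03 0 0.8;0 0.5 0 0 0 0 0.8;0 0.5 0 0 0 0 0.8;0 0.5 0 0 0 0 0.8;0 0.4 0 0 0 0 0.8;0 0.3 0 0 0 0 0.8;0 0.25 0 0 0 0 0.8;0 0 0 0 0 0 0.8;0 0 0 0 0 0 0.8"
}}

```text
clock: 6.05
eef_pos: [491.3, -223.6, 84.1]
tool_rot: [-1.571, -0.0, -1.867]
force: [0.2, -0.1, 0.5]
width: 68.2
```

```bash
python3 - <<'E'
from h import *
im=get_image("wrist"); cv2.imwrite("pics/w2.png",im["color"]);print(ctrl.read_state()["eef_pos"])
E
```

```text
[ 491.68636998 -223.62593286   84.46174026]
```

View pics/w2.png

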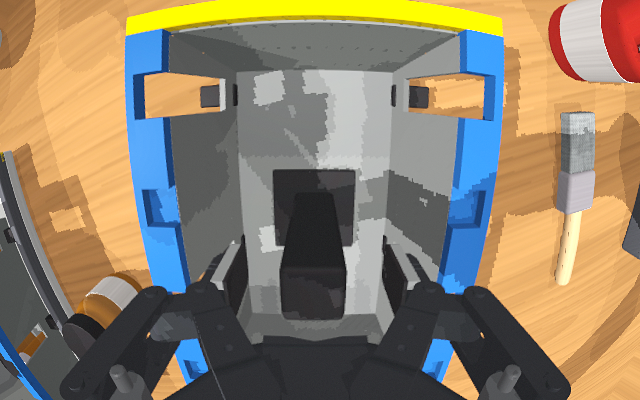

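The fingers straddle the post at (313,290), with a roughly even gap on each side. Closing, then a gentle lift.

>>> {"method": "step_arm", "body": {
  "moves": "0 0 0 0 0 0 0;0 0 0 0 0 0 0;0 0 0 0 0 0 0;0 0 0 0 0 0 0;0 0 0 0 0 0 0;0 0 0 0 0 0 0;0 0 0 0 0 0 0;0 0 0 0 0 0 0;0 -0.1 0 0 0 0 0;0 -0.2 0 0 0 0 0;0 -0.3 0 0 0 0 0;0 -0.4 0 0 0 0 0;0 -0.4 0 0 0 0 0;0 -0.4 0 0 0 0 0;0 -0.4 0 0 0 0 0;0 -0.3 0 0 0 0 0;0 -0.2 0 0 0 0 0;0 0 0 0 0 0 0;0 0 0 0 0 0 0;0 0 0 0 0 0 0"
}}

```text
clock: 8.1
eef_pos: [490.5, -222.7, 217.8]
tool_rot: [-1.573, 0.0, -1.866]
force: [0.5, 0.7, -6.0]
width: 27.1
```

```bash
python3 - <<'E'
from h import *
s=ctrl.read_state();print(s["force"],s["torque"],s["eef_pos"],s["tool_rot"])
im=get_image("wrist"); a=im["color"]
im=get_image("side"); cv2.imwrite("pics/s3.png",cv2.resize(np.hstack([a,im["color"]]),None,fx=.62,fy=.62))
for t in["upper","upper_grip","upper_yellow"]: print(t,[(np.round(q["position"],1),round(q["conf"],2)) for q in nets.place_of(im,t)[:2]])
E
```

```text
[ 0.54151162  0.7419245  -5.95824714] [0.07843228 0.0264426  0.01514127] [ 490.51976826 -222.68414237  217.82764257] [-1.57301555e+00  2.18647799e-04 -1.86593122e+00]
upper [(array([ 489.9, -224.4,  132.3]), 0.79)]
upper_grip [(array([ 490.5, -221.5,  245. ]), 0.72)]
upper_yellow [(array([ 602.6, -252.8,  228.2]), 0.68), (array([499.4, 179. ,   0.6]), 0.31)]
```

View pics/s3.png

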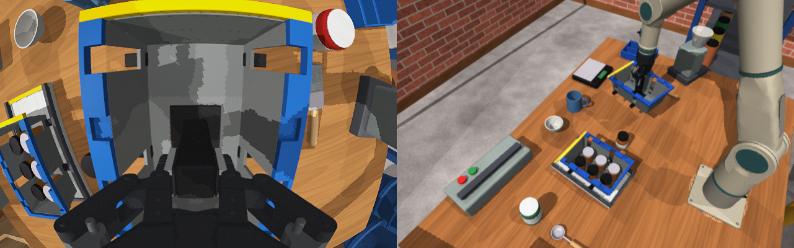

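Lifted: about 6 N, level, grip 27 mm. Next I'll raise it 50 mm more, then turn and carry it.

>>> {"method": "step_arm", "body": {
  "moves": "0 -0.2 0 0 0 0 0;0 -0.3 0 0 0 0 0;0 -0.3 0 0 0 0 0;0 -0.2 0 0 0 0 0;0 0 0 0 0 0 0"
}}

```text
clock: 8.85
eef_pos: [492.3, -223.6, 270.7]
tool_rot: [-1.567, -0.0, -1.866]
force: [-0.5, -1.1, -5.4]
width: 27.2
```

```bash
python3 -c "
from h import *
S=np.load('S.npy'); t=W(*S,(20,0,268))[0]; print(t)
plan(t,S[2]+np.pi/2,38)"
```

```text
[518.78195878 176.43584693 268.        ]
from [ 492.30872219 -223.61447011  270.65610862] -1.5670086100996208 -0.0002970455036366282 -1.866103642051299
-0.205 0.001 -0.048 0.000 -0.733 0.000;
-0.209 0.001 -0.030 0.000 -0.733 0.000;
-0.211 0.001 -0.011 0.000 -0.733 0.000;
-0.211 0.001 0.007 0.000 -0.733 0.000;
-0.209 0.001 0.026 0.000 -0.733 0.000;
-0.206 0.001 0.044 0.000 -0.733 0.000;
-0.202 0.001 0.062 0.000 -0.733 0.000;
-0.195 0.001 0.080 0.000 -0.733 0.000;
-0.188 0.001 0.096 0.000 -0.733 0.000;
-0.179 0.001 0.113 0.000 -0.733 0.000;
-0.168 0.001 0.128 0.000 -0.733 0.000;
-0.156 0.001 0.142 0.000 -0.733 0.000;
-0.143 0.001 0.155 0.000 -0.733 0.000;
-0.129 0.001 0.167 0.000 -0.733 0.000;
-0.114 0.001 0.178 0.000 -0.733 0.000;
-0.098 0.001 0.187 0.000 -0.733 0.000;
-0.081 0.001 0.195 0.000 -0.733 0.000;
-0.063 0.001 0.201 0.000 -0.733 0.000;
-0.045 0.001 0.206 0.000 -0.733 0.000;
-0.027 0.001 0.209 0.000 -0.733 0.000;
-0.009 0.001 0.211 0.000 -0.733 0.000;
0.010 0.001 0.211 0.000 -0.733 0.000;
0.028 0.001 0.209 0.000 -0.733 0.000;
0.047 0.001 0.206 0.000 -0.733 0.000;
0.065 0.001 0.201 0.000 -0.733 0.000;
0.082 0.001 0.194 0.000 -0.733 0.000;
0.099 0.001 0.186 0.000 -0.733 0.000;
0.115 0.001 0.177 0.000 -0.733 0.000;
0.130 0.001 0.166 0.000 -0.733 0.000;
0.144 0.001 0.154 0.000 -0.733 0.000;
0.157 0.001 0.141 0.000 -0.733 0.000;
0.169 0.001 0.127 0.000 -0.733 0.000;
0.179 0.001 0.111 0.000 -0.733 0.000;
0.188 0.001 0.095 0.000 -0.733 0.000;
0.196 0.001 0.078 0.000 -0.733 0.000;
0.202 0.001 0.061 0.000 -0.733 0.000;
0.207 0.001 0.043 0.000 -0.733 0.000;
0.210 0.001 0.024 0.000 -0.733 0.000
```

>>> {"method": "step_arm", "body": {
  "moves": "-0.205 0 -0.048 0 -0.4 0 0;-0.21 0 -0.03 0 -0.733 0 0;-0.211 0 -0.011 0 -0.733 0 0;-0.211 0 0.007 0 -0.733 0 0;-0.209 0 0.026 0 -0.733 0 0;-0.206 0 0.044 0 -0.733 0 0;-0.202 0 0.062 0 -0.733 0 0;-0.195 0 0.08 0 -0.733 0 0;-0.188 0 0.096 0 -0.733 0 0;-0.179 0 0.113 0 -0.733 0 0;-0.168 0 0.128 0 -0.733 0 0;-0.156 0 0.142 0 -0.733 0 0;-0.143 0 0.155 0 -0.733 0 0;-0.129 0 0.167 0 -0.733 0 0;-0.114 0 0.178 0 -0.733 0 0;-0.098 0 0.187 0 -0.733 0 0;-0.081 0 0.195 0 -0.733 0 0;-0.063 0 0.2 0 -0.733 0 0;-0.045 0 0.206 0 -0.4 0 0;0 0 0 0 0 0 0"
}}

```text
clock: 10.85
eef_pos: [511.7, -21.1, 268.4]
tool_rot: [-1.569, 0.001, -0.271]
force: [-0.0, 0.0, -5.3]
width: 27.5
```

```bash
python3 -c "
from h import *
print(ctrl.read_state()['clock'])
S=np.load('S.npy'); t=W(*S,(20,0,268))[0]; print(t)
plan(t,S[2]+np.pi/2,20)"
```

```text
10.85
[518.78195878 176.43584693 268.        ]
from [511.69866959 -21.07217413 268.37754405] -1.5692867817499163 0.0012995861525788577 -0.27070357137997914
-0.046 0.000 0.192 0.000 -0.728 0.000;
-0.029 0.000 0.195 0.000 -0.728 0.000;
-0.012 0.000 0.197 0.000 -0.728 0.000;
0.005 0.000 0.198 0.000 -0.728 0.000;
0.023 0.000 0.196 0.000 -0.728 0.000;
0.040 0.000 0.194 0.000 -0.728 0.000;
0.056 0.000 0.189 0.000 -0.728 0.000;
0.073 0.000 0.184 0.000 -0.728 0.000;
0.088 0.000 0.177 0.000 -0.728 0.000;
0.104 0.000 0.168 0.000 -0.728 0.000;
0.118 0.000 0.159 0.000 -0.728 0.000;
0.131 0.000 0.148 0.000 -0.728 0.000;
0.144 0.000 0.136 0.000 -0.728 0.000;
0.155 0.000 0.123 0.000 -0.728 0.000;
0.165 0.000 0.109 0.000 -0.728 0.000;
0.174 0.000 0.094 0.000 -0.728 0.000;
0.181 0.000 0.078 0.000 -0.728 0.000;
0.188 0.000 0.062 0.000 -0.728 0.000;
0.192 0.000 0.046 0.000 -0.728 0.000;
0.196 0.000 0.029 0.000 -0.728 0.000
```

>>> {"method": "step_arm", "body": {
  "moves": "-0.046 0 0.192 0 -0.728 0 0;-0.029 0 0.195 0 -0.728 0 0;-0.012 0 0.197 0 -0.728 0 0;0.005 0 0.198 0 -0.728 0 0;0.023 0 0.196 0 -0.728 0 0;0.04 0 0.194 0 -0.728 0 0;0.056 0 0.189 0 -0.728 0 0;0.073 0 0.184 0 -0.728 0 0;0.088 0 0.177 0 -0.728 0 0;0.104 0 0.168 0 -0.728 0 0;0.118 0 0.159 0 -0.728 0 0;0.131 0 0.148 0 -0.728 0 0;0.144 0 0.136 0 -0.728 0 0;0.155 0 0.123 0 -0.728 0 0;0.165 0 0.109 0 -0.728 0 0;0.174 0 0.094 0 -0.728 0 0;0.181 0 0.078 0 -0.728 0 0;0.188 0 0.062 0 -0.728 0 0;0.192 0 0.046 0 -0.728 0 0;0.196 0 0.029 0 -0.728 0 0"
}}

```text
clock: 12.85
eef_pos: [519.8, 173.2, 268.3]
tool_rot: [-1.57, 0.001, 1.474]
force: [0.6, -0.7, -5.3]
width: 27.4
```

>>> {"method": "step_arm", "body": {
  "moves": "0 0 0 0 0 0 0;0 0 0 0 0 0 0;0 0 0 0 0 0 0"
}}

```text
clock: 13.15
eef_pos: [519.9, 172.5, 268.6]
tool_rot: [-1.571, 0.001, 1.47]
force: [-0.0, -0.1, -6.2]
width: 27.2
```

```bash
python3 - <<'E'
from h import *
s=ctrl.read_state(); print(s["clock"],s["eef_pos"],s["tool_rot"],s["force"])
ims=[get_image(n) for n in("top","side","wrist")]
for n,im in zip("tsw",ims):
    cv2.imwrite(f"pics/c_{n}.png",im["color"])
    for t in["upper","upper_grip","upper_yellow","stand","stand_yellow","rails_mid"]: print(n,t,[(np.round(q["position"],1),round(q["conf"],2)) for q in nets.place_of(im,t)[:1]])
E
```

```text
13.15 [519.91183922 172.53716947 268.55593565] [-1.57058851e+00  1.44161156e-03  1.46954211e+00] [-0.03199179 -0.08052592 -6.21940373]
t upper [(array([521.9, 174.2, 180.8]), 0.76)]
t upper_grip [(array([527.4, 168.3, 289.5]), 0.74)]
t upper_yellow [(array([401. , 187.3, 277.4]), 0.79)]
t stand [(array([ 5.979e+02,  4.676e+02, -2.000e-01]), 0.34)]
t stand_yellow []
t rails_mid [(array([5.967e+02, 4.649e+02, 3.000e-01]), 0.53)]
s upper [(array([523.6, 168.3, 185.8]), 0.62)]
s upper_grip [(array([523.5, 173.2, 291.9]), 0.9)]
s upper_yellow [(array([398.6, 186.9, 279.4]), 0.69)]
s stand [(array([497. , 180.6,  -3.7]), 0.7)]
s stand_yellow [(array([645.4, 162.3,  24.7]), 0.92)]
s rails_mid [(array([497. , 177.3, 115.9]), 0.92)]
w upper [(array([522.6, 174.2, 186.8]), 0.72)]
w upper_grip [(array([523.1, 175.5, 293.2]), 0.86)]
w upper_yellow [(array([400.7, 185.5, 280.2]), 0.75)]
w stand []
w stand_yellow []
w rails_mid [(array([523. , 171.1, 185.8]), 0.7)]
```

View pics/c_s.png

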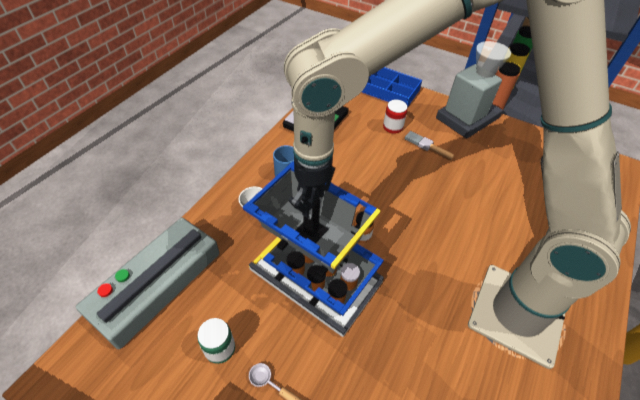

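View pics/c_w.png

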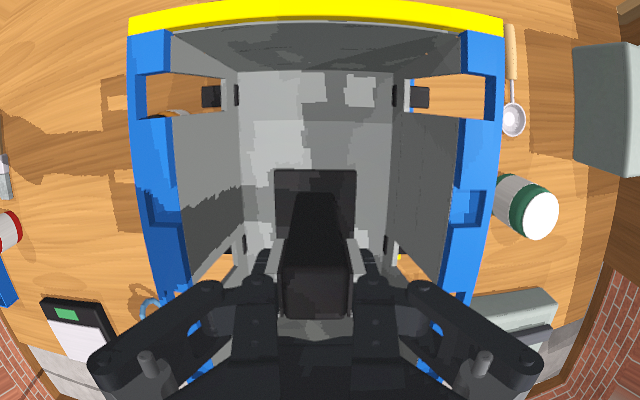

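The side view confirms the half turn: the yellow rim points toward the robot, over the plain end. To pin down the lateral alignment, I'll fit the blue rails in the first pictures, using the upper tote as a calibration check.

```bash
python3 - <<'E'
from h import *
from scipy.optimize import minimize
def model(z):
    ps=[]
    for sg in(1,-1):
        for a,b in((-126,-41),(-19,74),(96,116)): ps.append([(a,sg*69,z),(b,sg*69,z),(b,sg*90,z),(a,sg*90,z)])
        for a,b in((-41,-19),(74,96)): ps.append([(a,sg*85,z),(b,sg*85,z),(b,sg*90,z),(a,sg*90,z)])
    ps.append([(-126,-69,z),(-116,-69,z),(-116,69,z),(-126,69,z)])
    return ps
S=np.load("S.npy"); F=10
for n in("top","side"):
    im=get_image(n); c=cv2.imread(f"pics/{n}0.png"); hsv=cv2.cvtColor(c,cv2.COLOR_BGR2HSV)
    m=cv2.inRange(hsv,(100,130,70),(130,255,255)).astype(np.float32)/255
    for nm,z,g in(("upper",95,(490,-224,-.296)),("lower",115,(S[0]-12*np.cos(S[2]),S[1]-12*np.sin(S[2]),S[2]))):
        q0=proj(im,W(*g,[(0,0,z)]))[0].astype(int); w=75
        x0,y0=q0-w; mm=m[y0:y0+2*w,x0:x0+2*w]
        def cost(v):
            r=np.zeros((2*w*8,2*w*8),np.uint8)
            for p in model(z):
                q=((proj(im,W(v[0],v[1],v[2],p))-[x0,y0]+.5)*8); cv2.fillPoly(r,[np.round(q*16).astype(np.int32).reshape(-1,1,2)],1,shift=4)
            r=cv2.resize(r.astype(np.float32),(2*w,2*w),interpolation=cv2.INTER_AREA)
            return float(((r-mm)**2).sum())
        best=minimize(cost,g,method="Nelder-Mead",options=dict(initial_simplex=[g,(g[0]+5,g[1],g[2]),(g[0],g[1]+5,g[2]),(g[0],g[1],g[2]+.03)],xatol=.05,fatol=.01))
        v=best.x; d=v[:2]-(S[:2] if nm=="lower" else np.array(g[:2])); y=g[2]
        print(n,nm,np.round(v,3),round(cost(g),1),round(best.fun,1),mm.sum(),"along/lat vs guess",round(d@[np.cos(y),np.sin(y)],1),round(d@[-np.sin(y),np.cos(y)],1))
E
```

```text
top upper [ 4.92037e+02 -2.22771e+02 -3.01000e-01] 163.1 59.7 889.0 along/lat vs guess 1.6 1.8
top lower [ 4.86052e+02  1.81134e+02 -1.07000e-01] 148.7 51.9 948.0 along/lat vs guess -13.0 1.6
side upper [ 4.90800e+02 -2.18084e+02 -3.03000e-01] 1244.4 1078.6 1947.0 along/lat vs guess -1.0 5.9
side lower [ 4.83831e+02  1.84015e+02 -1.11000e-01] 866.5 461.2 2008.0 along/lat vs guess -15.5 4.3
```

The top fit puts the lower tote's centre at about −13 mm along the stand, with yaw about −0.102. The upper-tote check shows the top view is good to about 1 mm. The side fit shows more bias from visible side faces, so I'm giving it little weight. Next I'll correct sideways +4.3 mm, shift 8 mm toward the plain end, and descend.

>>> {"method": "step_arm", "body": {
  "moves": "0.043 0.1 0.08 0 0 0 0;0.043 0.2 0.08 0 0 0 0;0 0.2 0 0 0 0 0;0 0.2 0 0 0 0 0;0 0.2 0 0 0 0 0;0 0.1 0 0 0 0 0;0 0.1 0 0 0 0 0;0 0.06 0 0 0 0 0;0 0 0 0 0 0 0;0 0 0 0 0 0 0;0 0 0 0 0 0 0;0 0 0 0 0 0 0"
}}

```text
clock: 15.5
eef_pos: [512.5, 179.0, 211.1]
tool_rot: [-1.571, -0.0, 1.472]
force: [0.3, -0.3, -6.2]
width: 27.4
```

```bash
cat >> h.py <<'E'
L=np.array([486,180.3]);LY=-.102
def st():
    s=ctrl.read_state(); d=np.array(s["eef_pos"])[:2]-L; u=np.array([np.cos(LY),np.sin(LY)])
    print("t",round(s["clock"],2),"along",round(d@u,1),"lat",round(d@[-u[1],u[0]],1),"z",round(s["eef_pos"][2],1),"rot",np.round(s["tool_rot"],4),"F",np.round(s["force"],1),"M",np.round(s["torque"],2),"w",round(s["width"],1))
E
python3 - <<'E'
from h import *
st()
im=get_image("side"); cv2.imwrite("pics/s5.png",cv2.resize(im["color"][160:340,220:420],None,fx=3.3,fy=3.3,interpolation=3))
st()
E
```

```text
t 15.5 along 26.5 lat 1.4 z 211.1 rot [-1.5714e+00 -2.0000e-04  1.4724e+00] F [ 0.3 -0.3 -6.2] M [-0.02  0.04  0.02] w 27.4
t 15.55 along 26.5 lat 1.4 z 211.1 rot [-1.5713e+00 -2.0000e-04  1.4725e+00] F [-0.7 -0.4 -5.5] M [ 0.   -0.02  0.02] w 27.0
```

View pics/s5.png

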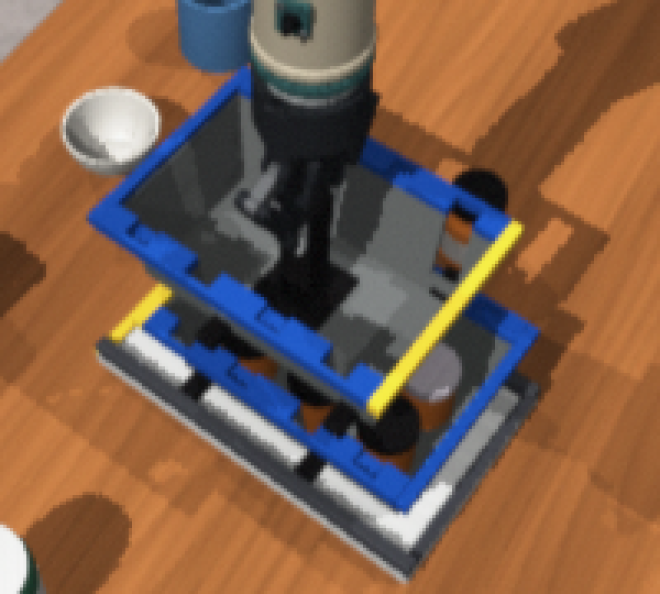

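The upper tote hovers about 12 mm above the rails and looks aligned. Approaching slowly.

>>> {"method": "step_arm", "body": {
  "moves": "-0.024 0.06 0 0 0 0 0;0 0.06 0 0 0 0 0;0 0.04 0 0 0 0 0;0 0.02 0 0 0 0 0;0 0.02 0 0 0 0 0;0 0 0 0 0 0 0;0 0 0 0 0 0 0;0 0 0 0 0 0 0"
}}

```text
clock: 16.35
eef_pos: [512.3, 177.8, 200.9]
tool_rot: [-1.571, -0.0, 1.473]
force: [-0.0, 0.1, -6.2]
width: 27.2
```

```bash
python3 -c "
from h import *
st()"
```

```text
t 16.35 along 26.4 lat 0.2 z 200.9 rot [-1.5711e+00 -1.0000e-04  1.4726e+00] F [-0.   0.1 -6.2] M [0.03 0.05 0.05] w 27.2
```

>>> {"method": "step_arm", "body": {
  "moves": "0 0.015 0 0 0 0 0;0 0 0 0 0 0 0;0 0.015 0 0 0 0 0;0 0 0 0 0 0 0;0 0 0 0 0 0 0"
}}

```text
clock: 16.85
eef_pos: [512.3, 177.7, 199.5]
tool_rot: [-1.571, -0.0, 1.473]
force: [0.3, 0.1, -3.0]
width: 27.2
```

```bash
python3 -c "
from h import *
st()"
```

```text
t 16.85 along 26.4 lat 0.1 z 199.5 rot [-1.5711 -0.      1.4725] F [ 0.3  0.1 -3. ] M [0.01 0.08 0.02] w 27.2
```

Contact: about 3 N of the weight is now on the rails. A little more.

>>> {"method": "step_arm", "body": {
  "moves": "0 0.01 0 0 0 0 0;0 0 0 0 0 0 0;0 0 0 0 0 0 0"
}}

```text
clock: 17.15
eef_pos: [512.3, 177.7, 199.5]
tool_rot: [-1.572, 0.0, 1.472]
force: [-1.5, -2.0, 5.3]
width: 27.2
```

```bash
python3 -c "
from h import *
st()"
```

```text
t 17.15 along 26.5 lat 0.1 z 199.5 rot [-1.5715e+00  2.0000e-04  1.4725e+00] F [-1.5 -2.   5.3] M [-0.24  0.63  0.04] w 27.2
```

About 11 N rests on the rails at z ≈ 115 mm. Sliding toward the plain end.

>>> {"method": "step_arm", "body": {
  "moves": "0 0 0.02 0 0 0 0;0 0 0.04 0 0 0 0;0 0 0.04 0 0 0 0;0 0 0.04 0 0 0 0;0 0 0.04 0 0 0 0;0 0 0.04 0 0 0 0;0 0 0.04 0 0 0 0;0 0 0 0 0 0 0"
}}

```text
clock: 17.95
eef_pos: [501.8, 179.8, 199.8]
tool_rot: [-1.576, -0.003, 1.473]
force: [5.3, -1.1, 4.7]
width: 26.9
```

```bash
python3 -c "
from h import *
st()"
```

```text
t 17.95 along 15.8 lat 1.1 z 199.8 rot [-1.5761 -0.0025  1.4728] F [ 5.3 -1.1  4.7] M [-0.4  -0.86  0.22] w 26.9
```

>>> {"method": "step_arm", "body": {
  "moves": "-0.008 0 0.04 0 0 0 0;-0.008 0 0.04 0 0 0 0;0 0 0.04 0 0 0 0;0 0 0.04 0 0 0 0;0 0 0 0 0 0 0"
}}

```text
clock: 18.45
eef_pos: [493.7, 179.9, 199.8]
tool_rot: [-1.576, -0.003, 1.473]
force: [5.7, -0.2, 3.0]
width: 27.3
```

```bash
python3 -c "
from h import *
st()"
```

```text
t 18.45 along 7.7 lat 0.4 z 199.8 rot [-1.5758 -0.0027  1.4729] F [ 5.7 -0.2  3. ] M [-0.39 -0.88  0.14] w 27.3
```

>>> {"method": "step_arm", "body": {
  "moves": "0 0 0.03 0 0 0 0;0 0 0.03 0 0 0 0;0 0 0.02 0 0 0 0;0 0 0 0 0 0 0"
}}

```text
clock: 18.85
eef_pos: [489.8, 180.2, 199.8]
tool_rot: [-1.576, -0.003, 1.473]
force: [5.5, -0.2, 2.8]
width: 27.5
```

```bash
python3 -c "
from h import *
st()"
```

```text
t 18.85 along 3.8 lat 0.2 z 199.8 rot [-1.5758 -0.0025  1.4725] F [ 5.5 -0.2  2.8] M [-0.41 -0.89  0.07] w 27.5
```

>>> {"method": "step_arm", "body": {
  "moves": "0 0 0.02 0 0 0 0;0 0 0.02 0 0 0 0;0 0 0 0 0 0 0"
}}

```text
clock: 19.15
eef_pos: [487.9, 180.3, 199.8]
tool_rot: [-1.576, -0.003, 1.472]
force: [4.9, 0.2, 4.0]
width: 27.3
```

>>> {"method": "step_arm", "body": {
  "moves": "0 0 0.02 0 0 0 0;0 0 0 0 0 0 0"
}}

```text
clock: 19.35
eef_pos: [486.7, 180.3, 199.7]
tool_rot: [-1.576, -0.002, 1.472]
force: [5.9, -0.4, 3.9]
width: 27.5
```

>>> {"method": "step_arm", "body": {
  "moves": "0 0 0.02 0 0 0 0;0 0 0 0 0 0 0"
}}

```text
clock: 19.55
eef_pos: [485.8, 180.4, 199.7]
tool_rot: [-1.576, -0.002, 1.472]
force: [7.1, -0.1, 3.8]
width: 27.5
```

>>> {"method": "step_arm", "body": {
  "moves": "0 0 0.02 0 0 0 0;0 0 0 0 0 0 0"
}}

```text
clock: 19.75
eef_pos: [484.9, 180.5, 199.7]
tool_rot: [-1.576, -0.002, 1.473]
force: [6.2, -0.6, 2.3]
width: 26.9
```

>>> {"method": "step_arm", "body": {
  "moves": "0 0 0.02 0 0 0 0;0 0 0 0 0 0 0"
}}

```text
clock: 19.95
eef_pos: [483.7, 180.8, 199.6]
tool_rot: [-1.576, -0.003, 1.473]
force: [6.6, -0.4, 2.2]
width: 26.9
```

>>> {"method": "step_arm", "body": {
  "moves": "0 0 0.02 0 0 0 0;0 0 0 0 0 0 0"
}}

```text
clock: 20.15
eef_pos: [479.5, 180.2, 198.2]
tool_rot: [-1.569, -0.0, 1.472]
force: [-0.5, -0.8, -6.5]
width: 27.2
```

>>> {"method": "step_arm", "body": {
  "moves": "0 0 0.02 0 0 0 0;0 0 0 0 0 0 0"
}}

```text
clock: 20.35
eef_pos: [479.1, 180.1, 198.3]
tool_rot: [-1.57, -0.0, 1.472]
force: [2.9, -0.0, -7.2]
width: 27.3
```

>>> {"method": "step_arm", "body": {
  "moves": "0 0 0.02 0 0 0 0;0 0 0 0 0 0 0"
}}

```text
clock: 20.55
eef_pos: [478.6, 180.1, 198.6]
tool_rot: [-1.571, -0.0, 1.472]
force: [3.9, -0.9, -8.0]
width: 27.7
```

```bash
python3 - <<'E'
from h import *
st()
for n in ("side","top"):
    im=get_image(n)
    for t in["upper","upper_yellow","upper_grip"]: print(n,t,[(np.round(q["position"],1),round(q["conf"],2)) for q in nets.place_of(im,t)[:1]])
    x,y=(240,180) if n=="side" else (220,170)
    cv2.imwrite(f"pics/{n}6.png",cv2.resize(im["color"][y:y+150,x:x+160] if n=="side" else im["color"][y:y+110,x:x+100],None,fx=4,fy=4,interpolation=3))
E
```

```text
t 20.55 along -7.3 lat -1.0 z 198.6 rot [-1.5712e+00 -2.0000e-04  1.4719e+00] F [ 3.9 -0.9 -8. ] M [-0.11 -1.27 -0.34] w 27.7
side upper [(array([481.1, 177. , 115.1]), 0.75)]
side upper_yellow [(array([358.6, 194.7, 206.4]), 0.71)]
side upper_grip [(array([480.7, 184.2, 220.3]), 0.82)]
top upper [(array([482. , 178.4, 114.5]), 0.84)]
top upper_yellow [(array([359.1, 193.5, 206.5]), 0.82)]
top upper_grip [(array([483.4, 177.6, 213.8]), 0.6)]
```

View pics/side6.png

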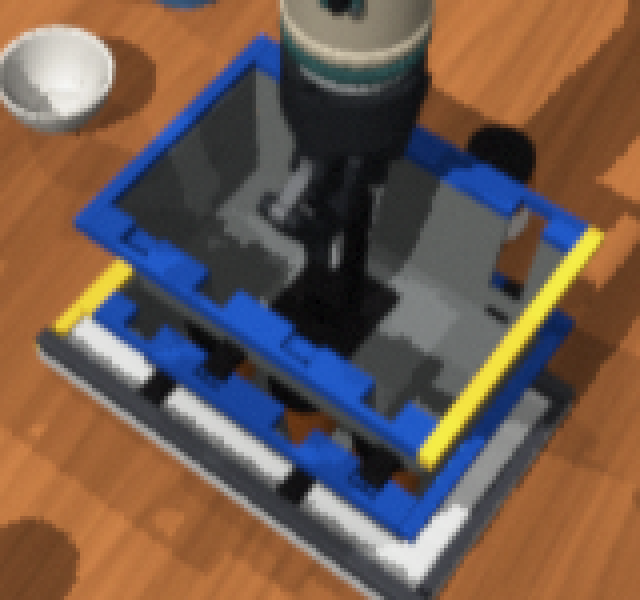

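The feet dropped in: z fell 1.5 mm, the contact force vanished, and the end wall now pushes back in x. I'll back off 2.5 mm to centre in the pocket and lower gently.

>>> {"method": "step_arm", "body": {
  "moves": "0 0 -0.025 0 0 0 0;0 0 -0.025 0 0 0 0;0 0.02 0 0 0 0 0;0 0.02 0 0 0 0 0;0 0.02 0 0 0 0 0;0 0 0 0 0 0 0;0 0 0 0 0 0 0"
}}

```text
clock: 21.65
eef_pos: [480.4, 180.0, 195.7]
tool_rot: [-1.57, 0.0, 1.473]
force: [0.0, 0.5, -6.2]
width: 27.3
```

```bash
python3 -c "
from h import *
st()"
```

```text
t 21.65 along -5.6 lat -0.9 z 195.7 rot [-1.5701e+00  3.0000e-04  1.4729e+00] F [ 0.   0.5 -6.2] M [ 0.08  0.03 -0.02] w 27.3
```

Hanging free inside the pockets, with no side force. Continuing down to the floor.

>>> {"method": "step_arm", "body": {
  "moves": "0 0.02 0 0 0 0 0;0 0.02 0 0 0 0 0;0 0.015 0 0 0 0 0;0 0 0 0 0 0 0;0 0 0 0 0 0 0"
}}

```text
clock: 22.15
eef_pos: [480.7, 180.0, 193.1]
tool_rot: [-1.571, 0.0, 1.473]
force: [0.6, -0.2, -6.0]
width: 27.0
```

```bash
python3 -c "
from h import *
st()"
```

```text
t 22.15 along -5.2 lat -0.9 z 193.1 rot [-1.5707e+00  1.0000e-04  1.4725e+00] F [ 0.6 -0.2 -6. ] M [ 0.06 -0.04 -0.02] w 27.0
```

>>> {"method": "step_arm", "body": {
  "moves": "0 0.01 0 0 0 0 0;0 0 0 0 0 0 0;0 0 0 0 0 0 0"
}}

```text
clock: 22.45
eef_pos: [480.8, 180.0, 192.6]
tool_rot: [-1.571, -0.0, 1.473]
force: [0.8, -0.7, -5.5]
width: 27.4
```

>>> {"method": "step_arm", "body": {
  "moves": "0 0.01 0 0 0 0 0;0 0 0 0 0 0 0;0 0 0 0 0 0 0"
}}

```text
clock: 22.75
eef_pos: [480.9, 180.0, 192.5]
tool_rot: [-1.571, 0.0, 1.472]
force: [-1.8, -1.4, 1.3]
width: 27.0
```

Floor reached (origin ≈ 108 mm, about 7 N). Pressing to about 20 N.

>>> {"method": "step_arm", "body": {
  "moves": "0 0.01 0 0 0 0 0;0 0 0 0 0 0 0;0 0 0 0 0 0 0"
}}

```text
clock: 23.05
eef_pos: [480.9, 179.9, 192.5]
tool_rot: [-1.572, 0.0, 1.472]
force: [-2.6, -2.2, 6.2]
width: 27.1
```

>>> {"method": "step_arm", "body": {
  "moves": "0 0.015 0 0 0 0 0;0 0 0 0 0 0 0;0 0 0 0 0 0 0;0 0 0 0 0 0 0;0 0 0 0 0 0 0;0 0 0 0 0 0 0;0 0 0 0 0 0 0"
}}

```text
clock: 23.75
eef_pos: [480.9, 179.9, 192.4]
tool_rot: [-1.572, 0.001, 1.472]
force: [-3.1, -4.2, 13.0]
width: 27.3
```

```bash
python3 - <<'E'
from h import *
st()
im=get_image("side")
cv2.imwrite("pics/side7.png",cv2.resize(im["color"][180:330,240:400],None,fx=4,fy=4,interpolation=3))
E
```

```text
t 23.75 along -5.0 lat -0.9 z 192.4 rot [-1.5723e+00  8.0000e-04  1.4723e+00] F [-3.1 -4.2 13. ] M [-0.54  1.07  0.  ] w 27.3
```

View pics/side7.png

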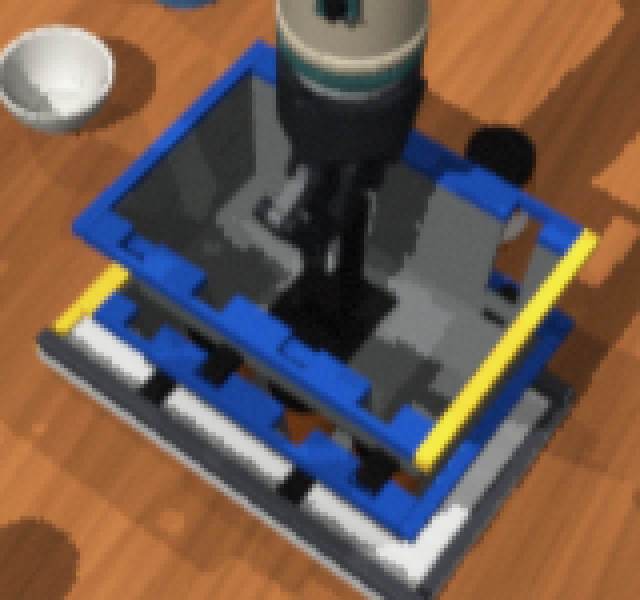

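Pressed at about 19 N for over half a second, and the feet are down in the pockets. Unloading, opening, checking.

>>> {"method": "step_arm", "body": {
  "moves": "0 -0.012 0 0 0 0 0;0 -0.012 0 0 0 0 0;0 0 0 0 0 0 0;0 0 0 0 0 0 0.5;0 0 0 0 0 0 0.8;0 0 0 0 0 0 0.8;0 0 0 0 0 0 0.8;0 0 0 0 0 0 0.8;0 0 0 0 0 0 0.8;0 0 0 0 0 0 0.8"
}}

```text
clock: 24.8
eef_pos: [480.8, 180.0, 192.0]
tool_rot: [-1.571, -0.0, 1.473]
force: [-0.1, 0.0, -0.6]
width: 68.3
```

```bash
python3 - <<'E'
from h import *
st()
im=get_image("wrist"); cv2.imwrite("pics/w8.png",im["color"])
E
```

```text
t 24.8 along -5.1 lat -0.8 z 192.0 rot [-1.5708e+00 -1.0000e-04  1.4726e+00] F [-0.1  0.  -0.6] M [-0.02  0.03 -0.02] w 68.3
```

View pics/w8.png

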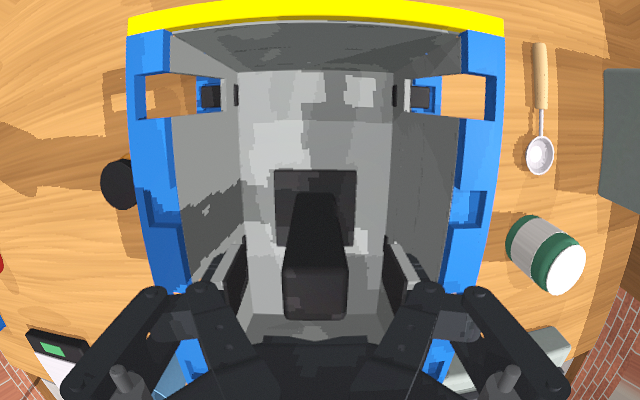

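The jaws are open and clear of the post at (315,290) on both sides, and the tool reads zero force. Withdrawing straight up.

>>> {"method": "step_arm", "body": {
  "moves": "0 -0.1 0 0 0 0 0.8;0 -0.3 0 0 0 0 0.8;0 -0.5 0 0 0 0 0.8;0 -0.5 0 0 0 0 0.8;0 -0.5 0 0 0 0 0.8;0 -0.5 0 0 0 0 0.8;0 -0.5 0 0 0 0 0.8;0 -0.3 0 0 0 0 0.8;0 -0.1 0 0 0 0 0.8;0 0 0 0 0 0 0.8;0 0 0 0 0 0 0.8;0 0 0 0 0 0 0.8"
}}

```text
clock: 26.05
eef_pos: [480.3, 179.6, 356.0]
tool_rot: [-1.569, 0.001, 1.473]
force: [-0.5, 0.7, -0.3]
width: 68.1
```

```bash
python3 - <<'E'
from h import *
st()
S=np.load("S.npy")
for n in("side","top","wrist"):
    im=get_image(n); s=ctrl.read_state()
    for t in["upper","upper_grip","upper_yellow"]: print(n,t,[(np.round(q["position"],1),round(q["conf"],2)) for q in nets.place_of(im,t)[:1]])
    if n=="side": cv2.imwrite("pics/side9.png",cv2.resize(im["color"][160:340,220:420],None,fx=3.3,fy=3.3,interpolation=3))
    if n=="wrist": cv2.imwrite("pics/w9.png",im["color"])
E
```

```text
t 26.05 along -5.6 lat -1.2 z 356.0 rot [-1.5691e+00  9.0000e-04  1.4727e+00] F [-0.5  0.7 -0.3] M [-0.03 -0.02 -0.03] w 68.1
side upper [(array([483.1, 178.7, 107.3]), 0.91)]
side upper_grip [(array([486. , 180.7, 214.3]), 0.96)]
side upper_yellow [(array([359.7, 197.7, 201.8]), 0.78)]
top upper [(array([485.2, 181. , 110.6]), 0.6)]
top upper_grip [(array([ 412.5, -465.2,   -2.3]), 0.73)]
top upper_yellow [(array([363.7, 194.3, 202.9]), 0.69)]
wrist upper [(array([483.2, 176.9, 110.4]), 0.72)]
wrist upper_grip [(array([481.5, 179.7, 217.2]), 0.94)]
wrist upper_yellow [(array([363.4, 192.6, 200.6]), 0.76)]
```

View pics/side9.png

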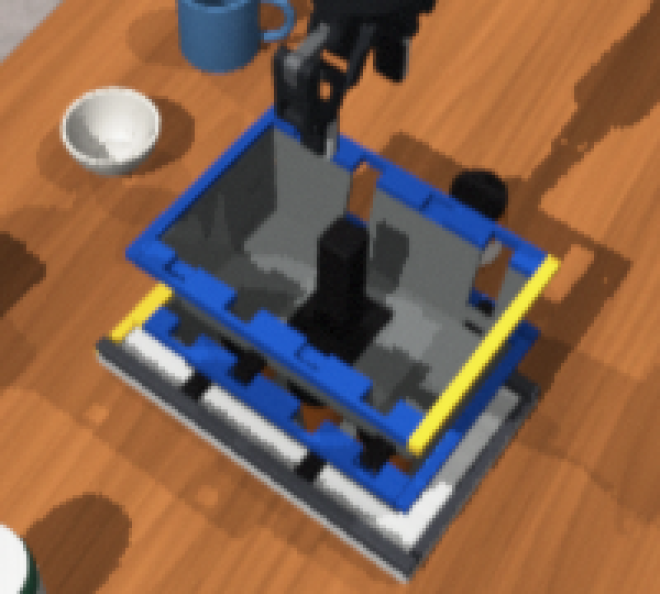

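View pics/w9.png

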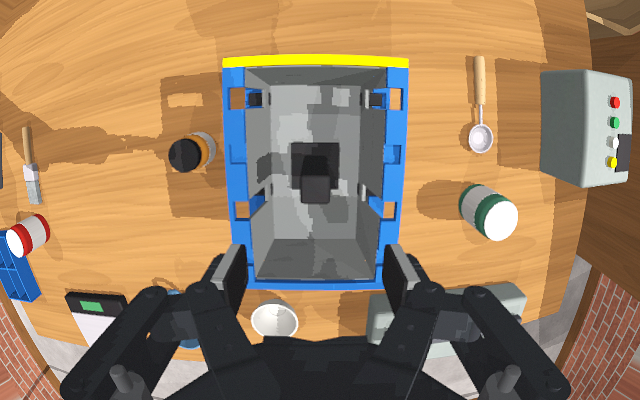

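The tote stands level in the pockets with its origin at about 108–110 mm, roughly 16 mm off the stand's middle (limit 26). The gripper is clear and the bystanders look undisturbed. Handing in.

```bash
python3 -c "
from h import *
print(ctrl.finish_job())"
```

```text
the job is handed in; nothing more can be done
None
```

The upper tote is stacked in the lower tote's rail pockets, turned half a turn so its yellow rim lies over the plain end, and let go. I handed the job in at about 26 s of the 61 s allowed. No verdict was reported.

**How it went:**
- **Landing:** I lifted the tote by its post, turned it and rested the feet on the rails with about 11 N. The images put the lower tote about 13 mm toward the plain end, so I started on the yellow-strip side. I landed about 15 mm from the stand's middle instead of 25 mm, because that was already about 28 mm from the pockets.
- **Seating:** I slid it along until the feet dropped in, backed off the pocket end wall and lowered it to the pocket floors. There I pressed with about 19 N for a little over half a second, then unloaded and opened the gripper.

**Last checks:**
- **Height:** the tool height put the tote's origin at about 108 mm; the three cameras gave 107 to 111 mm.
- **Position:** it sits about 16 mm from the stand's middle along the stand (limit 26) and within 2 to 3 mm across it (limit 7).
- **Clear of the robot:** the tool force read near zero after release. The gripper is about 160 mm higher, and the bystanders look unmoved in the pictures.

**What disagreed:**
- The side-camera rail fit was off by several mm, so I relied on the top view.
- The top camera's last search for the grip point reported the brush instead; I ignored it.
- The final position estimates from the cameras scatter by about 4 mm.

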